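Pin a pipe strut to its clevis bracket and lock the pin with an R-clip

ROBOT

A 6-joint arm with a two-finger parallel gripper is mounted at the origin on the work surface. World frame = base frame: x ahead of the robot, y to its left, z up, the work surface at z = 0. Lengths are in m, angles in rad, forces in N, time in s.
With the tool pointing down it reaches from about 0.3 to 0.95 m from the base axis. Payload 3.1 kg.
Tool frame: the origin (TCP) lies midway between the tips of the shut fingers; the grasp point (between the pads) lies grip_depth behind it (grip_depth is the distance from the TCP to the grasp point, in m); z points along the fingers, y is the line along which they close (so a half turn about z gives the same grasp; the last joint's range is limited). The gripper opens to 85 mm and grips with 20 to 120 N. Pads are 22 mm wide; open, the fingers measure 114 mm over their backs; the gripper's body (76 mm by 85 mm) begins 54 mm behind the grasp point. The pads swing forward as they close: fully open they stand 13 mm farther back than shut.
Start: joints at [-1.207, 0.308, 1.634, -0, 1.2, -0.07], TCP at [0.263, -0.567, 0.231] pointing down, gripper open.
Joint ranges: [-3.06, 3.06], [-0.79, 1.96], [0.05, 2.63], [-1.19, 4.34], [0.05, 2.64], [-2.94, 2.94]. Speed limits (rad/s): [2.79, 2.79, 3.14, 3.14, 3.14, 3.14].

INTERFACE

Orientations are given as a unit quaternion [x, y, z, w].
In Python, from rig import * gives the robot as it stands. The module is installed in compiled form; this text tells all that it offers.
- The arm moves only by the tool apply_moves, never from a script. Its argument "plan" is a list of rows, each an object with "xyz": the shift along the tool's x, y, z in m, a list of three; "spin": the turn about the tool's z in units of 6 degrees (1.0 is 6 degrees). A call has 1 to 12 rows; each row shifts and turns the commanded pose from where the row before left it, along the tool's axes as they then stand; what a row does not reach is not made up. A row lasts 1/8 s, in which the tool goes at most 62.5 mm and 10.7 degrees, less where a joint would pass 70% of its speed; a pose out of reach is approached as far as the arm can. A call is refused whole if a number of a shift passes 0.0625 or a number of a turn 1, either way. A call with a gripper value outside its range is refused whole. "claw" is the finger opening in m, from 0 to 0.0854, set as the call begins (left out, the last holds). The fingers move at their own pace and stop on an object; "force" is the grip in N (left out, the last holds). Time passes only in rows, so rows that do not move let the fingers close. It gives the time, the measured TCP pose, the force, the opening and the grip force at its end, in the units of the state.
- sense(): the state, without advancing time (a new reading comes with each control period).
- capture(name): name is "side" or "top"; returns (picture, depth): 384x512x3 uint8, blue, green, red; 384x512 float32, m along the optical axis (not along the pixel's ray), 0 where there is no reading.
- calibration(name): a dict with "fovy" (degrees; the focal length in pixels is half the picture's height over the tangent of half this angle, whatever the lens; pixels are square), "cx", "cy" (the principal point, pixels), "R" (3x3) and "t" (3): a world point X has camera coordinates R X + t. Camera axes: x right, y down, z forward; pixel columns grow to the right and rows downward; lengths in m; the calibration is good to about 2 mm. A picture is of the moment at which its call begins. calibration takes no time and is no camera call.
- job_done(): hands the job in; it is judged then, once.
The state is a dict: "t": time; "joint_positions": joint angles; "qvel": joint speeds; "tau": joint torques, N m; "tool_pos": TCP position; "tcp_rot": TCP orientation; "ft_force": force on the tool from outside, world axes, zero at the start; "torque": the same for the moment, N m; "opening": finger opening in m; "grasp_force": force on a finger pad.
Only numpy, scipy, OpenCV 4.12 (cv2) and the standard library are available. Lean on these libraries where they do the work, as an engineer would, in place of code of your own. Each camera call takes 0.05 s, during which the arm holds its last target. There are 200 camera calls.

TASK

Push the clevis pin fully home until its head is tight against the washers, then take the large R-clip from the wooden block and push its straight leg down through the pin's cross-hole until the bent leg has ridden over the pin and sprung shut around it. Feel for the hole and do not force the clip or the pin; let go of the clip when it is home and leave the small clip and everything else on the bench where they are.

Things in the scene. Friction and masses are not known exactly. Their poses are not given: they have to be found in the camera images.
- bracket: Grey welded clevis bracket, fixed. Origin: centre of the underside of its 150 x 150 x 12 mm base plate; z up. Two cheeks 12 mm thick, 60 mm wide along x, rounded, tops 120 mm above the bench, outer faces at y = -30 and +30 mm. Between them the eye of a pipe strut that runs off to +x at pin height (48 mm tube to x = 245, on a timber rest). The clevis pin lies along y at x = 0, z = 90 mm
- hole_face (a point): Point where the pin's axis leaves the bracket's +y cheek (outer face), 90 mm above the bench: the drilled end of the pin comes out here. With the pin home, the cross-hole's centre is 12 to 36 mm outside this face (y = 42 to 66 mm in the bracket's frame), depending on the washers; the shaft's top is 104 mm above the bench. Until the pin is home this cheek blocks the hole
- head_face (a point): Point where the pin's axis meets the outer face of the -y cheek. A pack of washers (39 mm across), 3 to 27 mm thick, not known beforehand, sits between this face and the pin's head; with the pin home the head's outer face is 13 to 37 mm outside this cheek
- pin (a joint): Travel of the steel clevis pin along the bracket's +y: 0 = drawn out, 0.048 m = home, head tight on the washers. It starts part-way and stays where left; about 6 N moves it; it cannot turn. Head 44 mm across, 10 mm thick; shaft 28 mm thick. Its vertical cross-hole, 7.5 mm wide, hardly chamfered, is 109 mm from the head's outer face and 16 mm from the drilled end
- clip_block: Hardwood block 75 x 155 x 45 mm, fixed; origin at the centre of its underside, z up. Three holes 7.4 mm wide and 20 mm deep in its top, on its y axis at y = -50, 0 and +50 mm. The large R-clip stands in one of the outer holes, a small one in the other
- clip: Large R-clip, 6 mm steel wire, 105 mm long, 70 g. Origin: square-cut tip of its straight leg; z runs up that leg to the loop; loop and bent leg on the +x side, all in the x-z plane. Loop 30 mm across outside, spans x = -3 to 27, z = 75 to 105 mm. Bent leg: tip at x = 17, z = 22, throat z = 35, belly at z = 48. It stands loosely in its hole, tip 25 mm above the bench, leaning up to about 5 degrees
- clip_seat (a point): Point on the axis of the large clip's straight leg, 48 mm from its tip: on the pin's axis when the clip is home (the leg then sticks out 34 mm below the shaft; the neck above the belly stops it from going further)
- clip_leg (a joint): How far the large clip's bent leg is sprung open (rad), 0 = at rest. It opens about 0.1 rad to ride over the 28 mm shaft, which takes a push of roughly 6 to 15 N along the leg, and springs back to nearly 0 when home; pushed further it meets a stiff stop
- small_clip: A small R-clip of 4 mm wire, 68 mm long, in the other outer hole of the block; not needed
- flange: Loose flange, 115 mm across, 18 mm thick; origin at the centre of its underside; bystander
- elbow: Loose pipe elbow, 43 mm pipe, legs 75 mm; origin at the centre of its bend on the bench; bystander
- reducer: Loose pipe reducer, 60 mm across, 62 mm tall; origin at the centre of its underside; bystander
- stub_end: Loose stub end, 90 mm rim, 50 mm tall; origin at the centre of its underside; bystander
- spanner: Loose open spanner 200 mm long, lying along its x; bystander
- spare_pin: Loose thinner clevis pin, 85 mm long, lying along its x; bystander

How it is judged:
By the outcome, as a careful person would: the job done as asked, in the order asked, and still so for the second after the job is handed in, with the robot touching nothing.
It also fails if it takes over 64 s, if anything falls off the work surface, if the arm or the gripper's body presses on something with over 40 N, if the wrist force passes 120 N, or if a joint passes its speed limit or range.

## Working session

There is one attempt and no reset: what is moved stays moved. The work goes in short steps, Python scripts to look and compute and a tool call to move; the robot and the scene stay as the last step left them, time stands still between calls to the robot, and variables do not carry over. Pictures are saved under pics/ and viewed, at most 10 in all, crops included, and the job is handed in when it is done.

Besides the shell and the picture viewer there is one more tool, called as name([rows], argument=value, ...), one row to a line, values as JSON. apply_moves: Moves the arm, as the interface text tells. Its arguments: {"type":"object","properties":{"plan":{"type":"array","items":{"type":"object","properties":{"xyz":{"type":"array","items":{"type":"number"}},"spin":{"type":"number"}}}},"claw":{"type":"number"},"force":{"type":"number"}},"required":["plan"]}

```bash
mkdir -p pics; cat > h.py <<'E'
from rig import *
import numpy as np, cv2
def snap(n,f=None):
    p,d=capture(n)
    if f: cv2.imwrite('pics/'+f,p)
    return p,d
def cal(n):
    c=calibration(n); f=192/np.tan(np.radians(c['fovy'])/2)
    return f,c['cx'],c['cy'],np.array(c['R']),np.array(c['t'])
def pt(n,u,v,z):   # depth along axis
    f,cx,cy,R,t=cal(n); return R.T@(np.array([(u-cx)/f*z,(v-cy)/f*z,z])-t)
def ray(n,u,v):
    f,cx,cy,R,t=cal(n); o=-R.T@t; d=R.T@np.array([(u-cx)/f,(v-cy)/f,1]); return o,d/np.linalg.norm(d)
def onz(n,u,v,z):
    o,d=ray(n,u,v); return o+d*(z-o[2])/d[2]
def two(a,ua,b,ub):
    o,d=ray(a,*ua);p,e=ray(b,*ub); s=np.linalg.lstsq(np.stack([d,-e],1),p-o,rcond=None)[0]
    A,B=o+s[0]*d,p+s[1]*e; return (A+B)/2,np.linalg.norm(A-B)
def proj(n,X):
    f,cx,cy,R,t=cal(n); c=R@np.asarray(X)+t; return cx+f*c[0]/c[2],cy+f*c[1]/c[2]
def cloud(n,d):
    f,cx,cy,R,t=cal(n); v,u=np.mgrid[:384,:512]; c=np.stack([(u-cx)/f*d,(v-cy)/f*d,d],-1)
    return (c-t)@R
E
python3 - <<'E'
from h import *
np.set_printoptions(precision=4,suppress=True)
for n in('side','top'):
    p,d=snap(n,n+'0.png'); np.savez(n+'0.npz',p=p,d=d)
    f,cx,cy,R,t=cal(n); print(n,f,cx,cy,(-R.T@t),R.tolist(),(d>0).mean())
s=sense(); print(s)
E
```

```text
side 384.3375626923276 259.8324768622577 194.4051466183887 [0.4373 0.6789 0.5724] [[-0.9866437171377637, -0.16288725768172413, 0.001384455670624643], [-0.09247047722530607, 0.5530764719272916, -0.8279828663940965], [0.13410214865653888, -0.8170521143020115, -0.5607516885755334]] 0.9959259033203125
top 358.83463802470425 252.40927874215228 194.79960847724007 [ 0.4351 -0.0304  0.867 ] [[0.0010237687222662255, -0.9994539022160333, -0.03302800694482661], [-0.9887698645853004, 0.003924078260016109, -0.14939463343030746], [0.14944265383607847, 0.032810043507338925, -0.9882258822048111]] 0.9960225423177084
{'t': 0.1, 'joint_positions': array([-1.2067,  0.3089,  1.6351,  0.    ,  1.1997, -0.0697]), 'qvel': array([ 0.0006, -0.0033, -0.002 , -0.0009, -0.0015, -0.0003]), 'tau': array([ -0.0006, -41.6408, -27.7644,  -0.0001,   0.004 ,   0.    ]), 'tool_pos': array([ 0.2624, -0.5664,  0.2301]), 'tcp_rot': array([ 0.9766,  0.2152, -0.0002, -0.0011]), 'ft_force': array([-0.5651, -0.8812, -0.2126]), 'torque': array([-0.0195,  0.0273, -0.0033]), 'grasp_force': 0.0, 'opening': 0.08534969089679086}
```

View pics/side0.png

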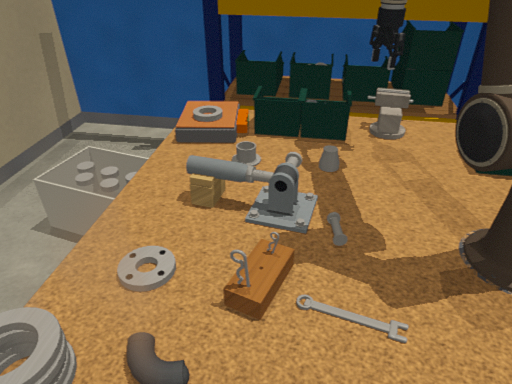

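View pics/top0.png

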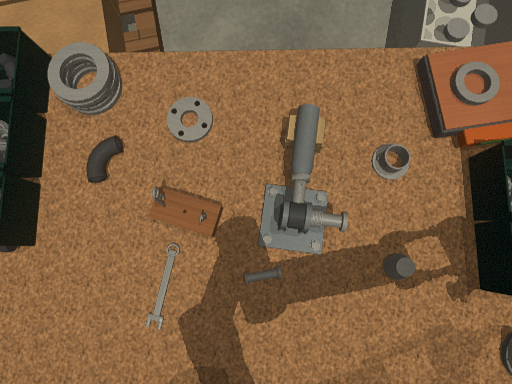

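The side view shows the large clip at the near end of the block (~(240,265)) and the small one at (273,243). The pin head is at about (295,160) in the side view and (345,221) in the top view. The strut runs towards +x, so the drilled end faces +y. Next I'll measure positions.

```bash
python3 - <<'E'
from h import *
import rig
np.set_printoptions(precision=4,suppress=True)
print([n for n in dir(rig) if not n.startswith('_')])
D={n:np.load(n+'0.npz') for n in('side','top')}
C={n:cloud(n,D[n]['d']) for n in D}
t=C['top']; p=D['top']['p'].astype(int)
print('bench z',np.median(t[300:350,100:150,2]),np.median(C['side'][320:340,210:260,2]))
def rect(m,z,n='top'):
    m=m.astype(np.uint8); k,l,s,c=cv2.connectedComponentsWithStats(m); i=1+np.argmax(s[1:,4])
    cs,_=cv2.findContours((l==i).astype(np.uint8),0,2); b=cv2.boxPoints(cv2.minAreaRect(max(cs,key=cv2.contourArea)))
    W=np.array([onz(n,u,v,z) for u,v in b]); return s[i,4],W
win=np.zeros((384,512),bool); win[170:265,240:335]=1
h=t[...,2]
a,W=rect(win&(h>.006)&(h<.02),.012); print('plate',a,W[:,:2],W.mean(0),np.linalg.norm(np.diff(W,axis=0),axis=1))
win[:]=0;win[175:245,140:230]=1
m=win&(h>.035)&(h<.055); print('blocktop z',np.median(h[m]))
a,W=rect(m,np.median(h[m])); print('block',a,W[:,:2],W.mean(0),np.linalg.norm(np.diff(W,axis=0),axis=1))
for n in C:
    P=C[n]; q=(P[...,2]>.055)&(P[...,2]<.2)&(P[...,0]>.35)&(P[...,0]<.5)&(P[...,1]>.03)&(P[...,1]<.3)
    k,l,s,c=cv2.connectedComponentsWithStats(q.astype(np.uint8))
    for i in range(1,k):
        if s[i,4]>3:
            X=P[l==i]; print(n,s[i],X.mean(0),X.min(0),X.max(0))
# pin
win[:]=0;win[195:250,320:360]=1
q=win&(h>.05); X=t[q]; print('head',X.mean(0),X.min(0),X.max(0))
# upscaled crops
o=[cv2.resize(D['top']['p'][180:255,140:215],None,fx=5,fy=5,interpolation=2),cv2.resize(D['top']['p'][180:255,270:355],None,fx=5,fy=5,interpolation=2)]
cv2.imwrite('pics/c1.png',np.hstack(o))
o=[cv2.resize(D['side']['p'][225:315,215:305],None,fx=4,fy=4,interpolation=2),cv2.resize(D['side']['p'][145:235,230:325],None,fx=4,fy=4,interpolation=2)]
cv2.imwrite('pics/c2.png',np.hstack(o))
E
```

```text
['PlanningError', 'calibration', 'capture', 'grip_depth', 'job_done', 'sense']
bench z 0.0003466404975501822 -0.000909108972152443
plate 2197 [[ 0.444  -0.0144]
 [ 0.5928 -0.0346]
 [ 0.5715 -0.1862]
 [ 0.4246 -0.1625]] [ 0.5082 -0.0994  0.012 ] [0.1502 0.1531 0.1489]
blocktop z 0.0451902445670005
block 2031 [[0.5097 0.2393]
 [0.5829 0.2195]
 [0.5353 0.0687]
 [0.4637 0.09  ]] [0.5229 0.1544 0.0452] [0.0759 0.1582 0.0747]
side [276 233   3  12  21] [0.4972 0.1101 0.0835] [0.4947 0.108  0.0665] [0.4992 0.1121 0.0942]
top [199 219   4   3   7] [0.4971 0.1084 0.091 ] [0.4951 0.107  0.0795] [0.499  0.1107 0.0981]
head [ 0.4963 -0.1777  0.1062] [ 0.4351 -0.2056  0.0802] [ 0.5179 -0.0304  0.867 ]
```

View pics/c1.png

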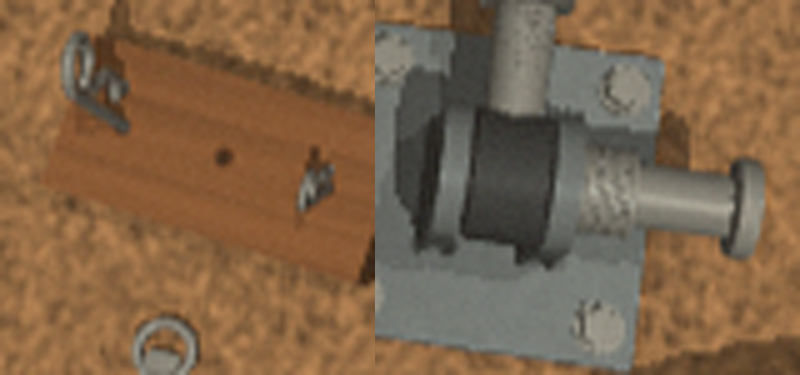

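View pics/c2.png

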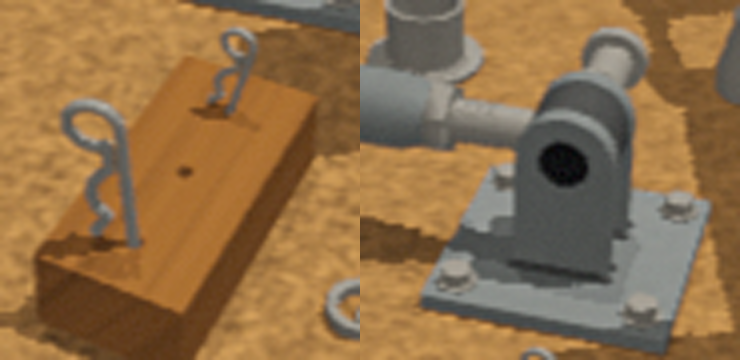

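In crop c1, the large clip's foot is at top px (165,205.6), its loop centre at (155.6,193.4) and its bent tip at (164,198). In c2 the same three are at side px (248.8,286.2), (239,255) and (239.2,283.2). The pin head's outer face is at top px (348,221.6), with about 23 mm of washers and a gap of about 42 mm. I'll triangulate these and plan the push.

```bash
cat >> h.py <<'E'
def yaw(q):
    from scipy.spatial.transform import Rotation as Ro
    M=Ro.from_quat(q).as_matrix(); return M
def to(X,yw=None,s=None):
    """tool-frame shift (first spin done at end) and spin units to reach world X, tool-x yaw yw (deg)"""
    s=s or sense(); M=yaw(s['tcp_rot']); y0=np.degrees(np.arctan2(M[1,0],M[0,0]))
    d=np.asarray(X)-s['tool_pos']; r=[round(v,4) for v in M.T@d]
    sp=None if yw is None else round(-((yw-y0+180)%360-180)/6,2)
    print('shift now-axes',r,'world d',np.round(d,4),'yaw',round(y0,2),'spin',sp,end=' ')
    if yw is not None:
        a=np.radians(yw); N=np.array([[np.cos(a),np.sin(a),0],[np.sin(a),-np.cos(a),0],[0,0,-1]]).T
        print('shift new-axes',np.round(N.T@d,4))
    else: print()
E
python3 - <<'E'
from h import *
np.set_printoptions(precision=4,suppress=True)
print('gd',grip_depth)
print('foot',two('side',(248.8,286.2),'top',(165,205.6)),onz('top',165,205.6,.045),onz('side',248.8,286.2,.045))
print('loopc',two('side',(239,255),'top',(155.6,193.4)))
print('benttip',two('side',(239.2,283.2),'top',(164,198)))
print('legtop',two('side',(246.2,256.2),'top',(154.4,199.6)))
h=onz('top',348,221.6,.09); print('head',h)
b=np.array([.141,.990]); c=np.array([.5082,-.0994])
print('head along b',(h[:2]-c)@b,'perp',(h[:2]-c)@[.99,-.141])
# cheek face outer in top crop : -y cheek u~(588), +y ~ (440)
for u in (440,588,637,735): 
    w=onz('top',270+(u-375)/5,180+190/5,.115 if u<600 else .1); print(u,(w[:2]-c)@b)
start=c+b*((h[:2]-c)@b-.03); print('start',start)
to([*start,.2],82); to([*start,.2],-8)
E
```

```text
gd 0.0187
foot (array([0.5356, 0.2016, 0.0402]), np.float64(0.00042065248278146995)) [0.5348 0.2003 0.045 ] [0.5349 0.2059 0.045 ]
loopc (array([0.5522, 0.2019, 0.1151]), np.float64(0.0008557450117206977))
benttip (array([0.5528, 0.203 , 0.0464]), np.float64(0.0007582136237623195))
legtop (array([0.539 , 0.2037, 0.1159]), np.float64(0.00034121396745090984))
head [ 0.4936 -0.2101  0.09  ]
head along b -0.11169165543310607 perp 0.0011101065834896746
440 0.028232225603818148
588 -0.032847833543361106
637 -0.055210320083134264
735 -0.09620245468493081
start [ 0.4882 -0.2397]
shift now-axes [np.float64(0.3422), np.float64(-0.2015), np.float64(0.0306)] world d [ 0.2258  0.3267 -0.0301] yaw 24.86 spin -9.52 shift new-axes [0.355  0.1782 0.0301]
shift now-axes [np.float64(0.3422), np.float64(-0.2015), np.float64(0.0306)] world d [ 0.2258  0.3267 -0.0301] yaw 24.86 spin 5.48 shift new-axes [ 0.1782 -0.355   0.0301]
```

apply_moves([
  {"xyz": [0.04, -0.02, 0], "spin": 0.91},
  {"xyz": [0.04, -0.03, 0], "spin": 0.91},
  {"xyz": [0.035, -0.03, 0], "spin": 0.91},
  {"xyz": [0.03, -0.03, 0], "spin": 0.91},
  {"xyz": [0.02, -0.03, 0], "spin": 0.91},
  {"xyz": [0.02, -0.03, 0], "spin": 0.93},
  {"xyz": [0, -0.02, 0], "spin": 0},
], claw=0.0, force=60)

```text
t: 0.98
tool_pos: [0.4133, -0.3375, 0.2309]
tcp_rot: [0.998, -0.068, -0.0, -0.0]
ft_force: [-0.4, 0.1, -0.2]
opening: 0.0006
grasp_force: 0.0
```

```bash
python3 - <<'E'
from h import *
to([.4882,-.2397,.2],-8)
E
```

```text
shift now-axes [np.float64(0.0608), np.float64(-0.1071), np.float64(0.0309)] world d [ 0.0749  0.0978 -0.0309] yaw -7.85 spin 0.02 shift new-axes [ 0.0605 -0.1073  0.0309]
```

apply_moves([
  {"xyz": [0.02, -0.035, 0]},
  {"xyz": [0.02, -0.035, 0.01]},
  {"xyz": [0.02, -0.035, 0.02]},
  {"xyz": [0, 0, 0.04]},
  {"xyz": [0, 0, 0.04]},
  {"xyz": [0, 0, 0.03]},
  {"xyz": [0, 0, 0.008]},
  {"xyz": [0, 0, 0]},
])

```text
schema error: expected keys xyz, spin
```

```bash
python3 - <<'E'
from h import *
for n in('side','top'): snap(n,n+'1.png')
a=cv2.imread('pics/side1.png')[90:240,220:400];b=cv2.imread('pics/top1.png')[150:300,260:420]
f=lambda i:cv2.resize(i,None,fx=2.3,fy=2.3,interpolation=2)
cv2.imwrite('pics/p1.png',np.hstack([f(a),f(b)]))
s=sense();print(s['tool_pos'],s['ft_force'])
E
```

```text
[ 0.41232472 -0.33710968  0.2307194 ] [ 0.03300119 -0.08420417 -1.13545932]
```

View pics/p1.png

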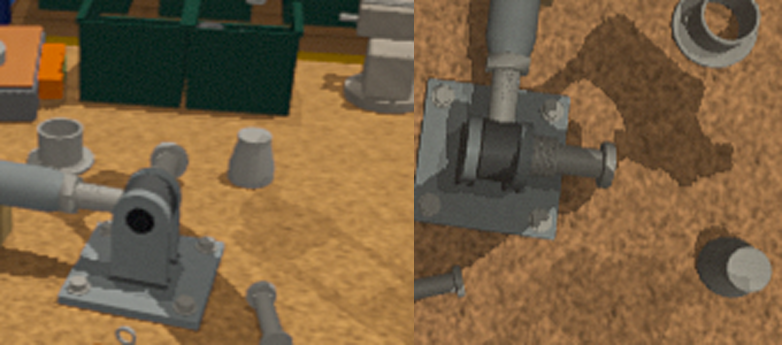

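The call was refused because every row needs "spin", so the arm hasn't moved. The picture shows a clear way to the pin head (crop px (608,165)). The reducer is well off to the lower right at (730,265).

apply_moves([
  {"xyz": [0.02, -0.035, 0], "spin": 0},
  {"xyz": [0.02, -0.035, 0.01], "spin": 0},
  {"xyz": [0.02, -0.03, 0.02], "spin": 0},
  {"xyz": [0, 0, 0.04], "spin": 0},
  {"xyz": [0, 0, 0.04], "spin": 0},
  {"xyz": [0, 0, 0.03], "spin": 0},
  {"xyz": [0, 0, 0.008], "spin": 0},
  {"xyz": [0, 0, 0], "spin": 0},
])

```text
t: 2.08
tool_pos: [0.4859, -0.2492, 0.0833]
tcp_rot: [0.998, -0.07, -0.0, 0.0]
ft_force: [0.8, -1.1, 0.6]
opening: -0.0001
grasp_force: 0.0
```

```bash
python3 - <<'E'
from h import *
for n in('side','top'): snap(n,n+'1.png')
a=cv2.imread('pics/side1.png')[90:240,220:400];b=cv2.imread('pics/top1.png')[150:300,260:420]
f=lambda i:cv2.resize(i,None,fx=2.3,fy=2.3,interpolation=2)
cv2.imwrite('pics/p2.png',np.hstack([f(a),f(b)]))
s=sense();print(s['tool_pos'],s['ft_force'])
E
```

```text
[ 0.48714299 -0.24956149  0.08473704] [-0.16364682  0.28813271  0.41533386]
```

View pics/p2.png

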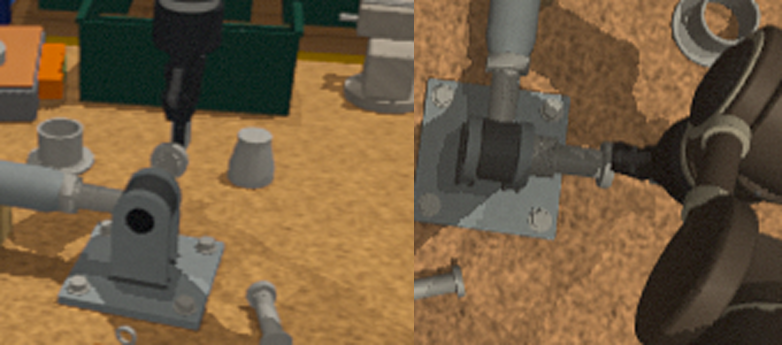

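The fingers hang right in line with the head, close to its outer face (crop px (612,160)). Pushing gently.

apply_moves([
  {"xyz": [0, -0.006, 0], "spin": 0},
  {"xyz": [0, -0.006, 0], "spin": 0},
  {"xyz": [0, -0.006, 0], "spin": 0},
  {"xyz": [0, -0.006, 0], "spin": 0},
  {"xyz": [0, -0.006, 0], "spin": 0},
  {"xyz": [0, -0.006, 0], "spin": 0},
])

```text
t: 2.92
tool_pos: [0.4911, -0.2141, 0.0835]
tcp_rot: [0.998, -0.069, -0.0, 0.002]
ft_force: [-2.3, -5.9, -0.4]
opening: -0.0001
grasp_force: 3.3
```

apply_moves([
  {"xyz": [0, -0.004, 0], "spin": 0},
  {"xyz": [0, -0.004, 0], "spin": 0},
  {"xyz": [0, -0.004, 0], "spin": 0},
  {"xyz": [0, -0.004, 0], "spin": 0},
  {"xyz": [0, -0.004, 0], "spin": 0},
  {"xyz": [0, -0.004, 0], "spin": 0},
  {"xyz": [0, -0.002, 0], "spin": 0},
])

```text
t: 3.8
tool_pos: [0.4945, -0.1885, 0.0834]
tcp_rot: [0.998, -0.069, -0.0, 0.002]
ft_force: [-1.1, -6.1, -0.1]
opening: 0.0003
grasp_force: 3.1
```

apply_moves([
  {"xyz": [0, -0.002, 0], "spin": 0},
  {"xyz": [0, -0.002, 0], "spin": 0},
  {"xyz": [0, -0.002, 0], "spin": 0},
  {"xyz": [0, -0.002, 0], "spin": 0},
])

```text
t: 4.3
tool_pos: [0.4956, -0.1807, 0.0834]
tcp_rot: [0.998, -0.069, -0.0, 0.002]
ft_force: [-2.1, -6.0, 0.7]
opening: 0.0
grasp_force: 3.1
```

apply_moves([
  {"xyz": [0, -0.0015, 0], "spin": 0},
  {"xyz": [0, -0.0015, 0], "spin": 0},
  {"xyz": [0, -0.0015, 0], "spin": 0},
])

```text
t: 4.68
tool_pos: [0.4962, -0.1772, 0.0835]
tcp_rot: [0.998, -0.069, -0.0, 0.003]
ft_force: [-4.0, -11.7, -0.7]
opening: 0.0005
grasp_force: 5.9
```

Force is rising; a little more to confirm it's seated.

apply_moves([
  {"xyz": [0, -0.001, 0], "spin": 0},
  {"xyz": [0, 0, 0], "spin": 0},
])

```text
t: 4.92
tool_pos: [0.4962, -0.1773, 0.0836]
tcp_rot: [0.998, -0.069, -0.0, 0.004]
ft_force: [-3.7, -11.6, -0.8]
opening: -0.0001
grasp_force: 6.1
```

apply_moves([
  {"xyz": [0, -0.002, 0], "spin": 0},
  {"xyz": [0, -0.002, 0], "spin": 0},
])

```text
t: 5.18
tool_pos: [0.4964, -0.1771, 0.0839]
tcp_rot: [0.998, -0.067, -0.0, 0.007]
ft_force: [-7.2, -26.5, -1.4]
opening: 0.0002
grasp_force: 13.6
```

Force reached 26 N with no further travel, so the pin is home. Backing off, rising and crossing to the clip.

apply_moves([
  {"xyz": [0, 0.015, 0], "spin": 0},
  {"xyz": [0, 0.02, 0], "spin": 0},
  {"xyz": [0, 0, -0.04], "spin": 0},
  {"xyz": [0, 0, -0.05], "spin": 0},
  {"xyz": [0, 0, -0.04], "spin": 0},
  {"xyz": [0, -0.05, 0], "spin": -0.9},
  {"xyz": [0, -0.06, 0], "spin": -0.9},
  {"xyz": [0, -0.06, 0], "spin": 0},
  {"xyz": [0, -0.06, 0], "spin": 0},
  {"xyz": [0, -0.06, 0], "spin": 0},
  {"xyz": [0, -0.05, 0], "spin": 0},
  {"xyz": [0, -0.03, 0], "spin": 0},
], claw=0.045)

```text
t: 6.68
tool_pos: [0.489, 0.1673, 0.2133]
tcp_rot: [1.0, 0.025, -0.0, -0.0]
ft_force: [1.4, -0.2, -0.9]
opening: 0.0448
grasp_force: 0.0
```

```bash
python3 - <<'E'
from h import *
s=sense();print(s['tool_pos'],s['ft_force'],s['opening'])
to([.55,.2027,.16],3)
for n in('side','top'):
    p,d=snap(n,n+'2.png'); np.savez(n+'2.npz',p=p,d=d)
a=cv2.imread('pics/side2.png')[130:230,225:325];b=cv2.imread('pics/top2.png')[175:255,260:340]
cv2.imwrite('pics/p3.png',np.hstack([cv2.resize(a,(400,400),interpolation=2),cv2.resize(b,(400,400),interpolation=2)]))
E
```

```text
[0.48900992 0.16731269 0.21325186] [ 1.36040501 -0.20474739 -0.93504203] 0.044775856590035634
shift now-axes [np.float64(0.0627), np.float64(-0.0322), np.float64(0.0533)] world d [ 0.061   0.0354 -0.0533] yaw 2.91 spin -0.02 shift new-axes [ 0.0628 -0.0321  0.0533]
```

View pics/p3.png

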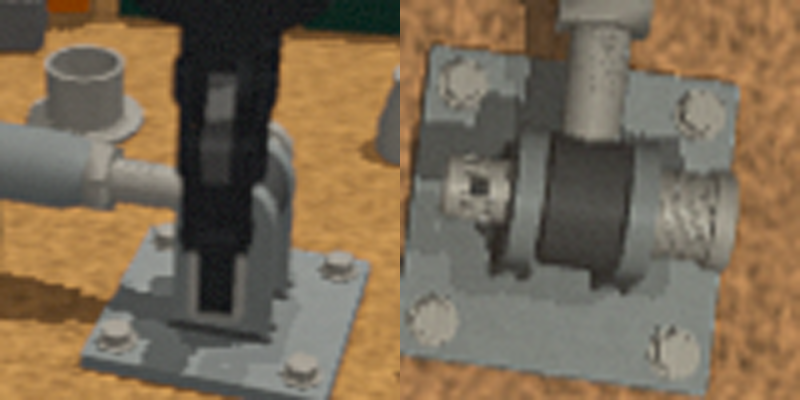

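The top crop shows the head tight against the washers, and the cross-hole clear of the cheek at crop (480,187), which is top px ≈ (276,212.4). The gripper hides the pin end in the side view. Now grasping the clip.

apply_moves([
  {"xyz": [0.025, -0.012, 0], "spin": 0},
  {"xyz": [0.025, -0.012, 0], "spin": 0},
  {"xyz": [0.0128, -0.008, 0.015], "spin": 0},
  {"xyz": [0, 0, 0.02], "spin": 0},
  {"xyz": [0, 0, 0.018], "spin": 0},
  {"xyz": [0, 0, 0], "spin": 0},
])

```text
t: 7.52
tool_pos: [0.549, 0.1986, 0.158]
tcp_rot: [1.0, 0.024, -0.002, 0.001]
ft_force: [-0.2, -0.3, -0.1]
opening: 0.0448
grasp_force: 0.0
```

```bash
python3 - <<'E'
from h import *
np.set_printoptions(precision=4,suppress=True)
s=sense();print(s['tool_pos'],s['ft_force'],s['opening'])
to([.55,.2027,.105],3)
for n in('side','top'):
    p,d=snap(n,n+'3.png'); np.savez(n+'3.npz',p=p,d=d)
a=cv2.imread('pics/side3.png')[215:315,200:300];b=cv2.imread('pics/side3.png')[130:230,225:325]
cv2.imwrite('pics/p4.png',np.hstack([cv2.resize(a,(400,400),interpolation=2),cv2.resize(b,(400,400),interpolation=2)]))
p=np.load('top2.npz')['p'][206:219,269:283].sum(2)//3; print(p)
E
```

```text
[0.549  0.1986 0.158 ] [-0.2178 -0.3132 -0.0783] 0.044798592221163155
shift now-axes [np.float64(0.0015), np.float64(-0.0041), np.float64(0.053)] world d [ 0.001   0.0041 -0.053 ] yaw 2.73 spin -0.04 shift new-axes [ 0.0012 -0.004   0.053 ]
[[ 75  91  88  92 120 114  91  72  82  67  62  46  39  46]
 [ 80 109 109 105  92  86  84  98  99  86  84  84  83  59]
 [ 91 128 124 125 135 134 123 126 108 112 108 107  89  65]
 [ 92 138 131 126 100 107 116 136 129 122 123 120  85  62]
 [106 145 140 133 121  77  81  91 107 125 130 131  81  66]
 [128 155 151 149 144  76  61  55  79 142 141 141 127  58]
 [134 171 169 168 159  63  62  65  85 158 152 152 152  58]
 [135 157 159 128 127  60  62  61  86 165 163 160 145  67]
 [128 138 142 139 149 125 114 121 126 159 155 156 141  61]
 [127 131 131  91 109 125 139 135 108 121 136 139  91  59]
 [123 124 123 106 109 117 137 139 114 128 129 131  66  67]
 [107 107 117 118 136 126 128 118  91 113 124 114  66  65]
 [ 92  95 100 114 115 110 116 146 124  99 109 102  54  73]]
```

View pics/p4.png

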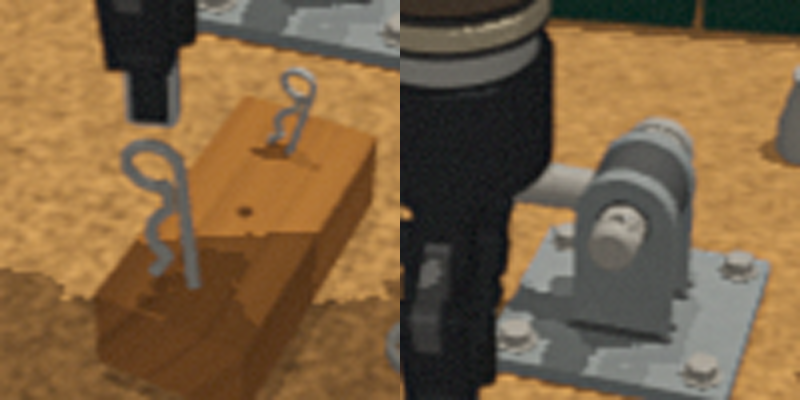

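```bash
python3 - <<'E'
from h import *
np.set_printoptions(precision=4,suppress=True)
tp=sense()['tool_pos']
for dy in(-.024,0,.024): print(dy,proj('side',tp+[0,dy,.005]))
p=np.load('side3.npz')['p']; print(p[178:192,272:290].sum(2)//3)
print(onz('top',275.6,211.7,.104), onz('side',280.5,183.75,.104), two('top',(275.6,211.7),'side',(280.5,183.75)))
c=np.array([.5082,-.0994]); b=np.array([.141,.99])
print('pred',[c+b*y for y in(.042,.046,.050)])
# clip in side3: crop scale 4, origin (200,215)
for nm,u,v in(('loop',153,170),('legtop',183,175),('foot',194,286),('tip',155,272)): print(nm,200+u/4,215+v/4, onz('side',200+u/4,215+v/4,{'loop':.115,'legtop':.115,'foot':.045,'tip':.047}[nm]))
E
```

```text
-0.024 (np.float64(241.95807831852193), np.float64(222.63137331498663))
0 (np.float64(239.0412952304437), np.float64(231.53307512368343))
0.024 (np.float64(235.93871364115654), np.float64(241.00181356291503))
[[ 81  83  82  84  84  82  82  83  84  84  84  80  81  79  76  83 105 133]
 [ 81  83  84  83  81  83  80  80  80  79  82  81  82  82  79  79  81 104]
 [ 80  81  81  84  81  74  60  51  57  63  72  78  80  82  83  82  76  81]
 [ 79  81  82  76  61  74  87  95  97  97  86  70  73  82  78  81  81  80]
 [ 81  82  78  62  92 146 165 169 171 174 162 122  73  70  77  82  83  82]
 [ 82  79  69  92 139 161 151 144 154 171 170 165 125  69  68  76  81  81]
 [ 80  76  71 118 151 133 110  95 103 158 156 155 153 109  61  70  83  83]
 [ 79  86 106 132 146 148 149 133 113 142 157 154 137 129  88  73  83  82]
 [ 80 100 129 149 160 164 169 172 159 160 142 134 135 134  88  70  81  85]
 [ 82 108 137 146 153 158 162 169 169 158 135 133 140 140  92  67  79  83]
 [ 87 116 127 132 136 143 145 150 161 161 155 157 151 124  74  68  80  82]
 [ 90 106 109 101  95  98 107 125 140 148 151 153 153 113  70  74  81  79]
 [ 92  95  96  93  93  96  91  94 109 128 136 136 137 102  74  79  80  81]
 [ 92  97  96  94  96  97  97  93  93 108 120 125 107  82  79  80  80  81]]
[ 0.5138 -0.0546  0.104 ] [ 0.5102 -0.0539  0.104 ] (array([ 0.512 , -0.0547,  0.1036]), np.float64(0.0036230123937226627))
pred [array([ 0.5141, -0.0578]), array([ 0.5147, -0.0539]), array([ 0.5152, -0.0499])]
loop 238.25 257.5 [0.5518 0.2081 0.115 ]
legtop 245.75 258.75 [0.5385 0.209  0.115 ]
foot 248.5 286.5 [0.5353 0.2067 0.045 ]
tip 238.75 283.0 [0.554  0.2032 0.047 ]
```

In side crop p4 the clip stands untouched, with its loop at (153,170), between the fingers; the near finger tip is at (150,90). The pin end shows its hole at side px ≈ (279,184). Descending and closing gently.

apply_moves([
  {"xyz": [0.0012, -0.002, 0.02], "spin": 0},
  {"xyz": [0, -0.002, 0.02], "spin": 0},
  {"xyz": [0, 0, 0.013], "spin": 0},
  {"xyz": [0, 0, 0], "spin": 0},
])

```text
t: 8.12
tool_pos: [0.55, 0.2035, 0.105]
tcp_rot: [1.0, 0.024, -0.002, 0.001]
ft_force: [0.7, -0.0, -0.1]
opening: 0.0452
grasp_force: 0.0
```

apply_moves([
  {"xyz": [0, 0, 0], "spin": 0},
  {"xyz": [0, 0, 0], "spin": 0},
  {"xyz": [0, 0, 0], "spin": 0},
  {"xyz": [0, 0, 0], "spin": 0},
], claw=0.0, force=30)

```text
t: 8.62
tool_pos: [0.5523, 0.204, 0.1081]
tcp_rot: [1.0, 0.024, 0.001, -0.0]
ft_force: [0.1, 0.6, 1.2]
opening: 0.0047
grasp_force: 30.7
```

apply_moves([
  {"xyz": [0, 0, -0.008], "spin": 0},
  {"xyz": [0, 0, -0.01], "spin": 0},
  {"xyz": [0, 0, -0.015], "spin": 0},
  {"xyz": [0, 0, -0.03], "spin": 0},
  {"xyz": [0, 0, -0.04], "spin": 0},
  {"xyz": [0, 0, -0.02], "spin": 0},
  {"xyz": [0, 0, 0], "spin": 0},
])

```text
t: 9.5
tool_pos: [0.5531, 0.2045, 0.2336]
tcp_rot: [1.0, 0.024, 0.003, -0.001]
ft_force: [-0.4, -1.2, -0.5]
opening: 0.005
grasp_force: 30.4
```

```bash
python3 - <<'E'
from h import *
np.set_printoptions(precision=4,suppress=True)
s=sense();tp=s['tool_pos'];print(tp,s['ft_force'],s['torque'],s['opening'])
for n in('side','top'):
    p,d=snap(n,n+'4.png'); np.savez(n+'4.npz',p=p,d=d)
    P=cloud(n,d); q=P-tp; m=(abs(q[...,0])<.06)&(abs(q[...,1])<.04)&(q[...,2]<-.004)&(q[...,2]>-.13)&(P[...,2]>.06)
    print(n,m.sum(),proj(n,tp),proj(n,tp-[.01,0,.08]))
    if m.any(): X=P[m]; print(X.min(0),X.max(0))
u,v=map(int,proj('side',tp)); a=cv2.imread('pics/side4.png')[v-35:v+90,u-60:u+60]; print(u,v)
cv2.imwrite('pics/p5.png',cv2.resize(a,None,fx=4,fy=4,interpolation=2))
E
```

```text
[0.5531 0.2045 0.2336] [-0.3579 -1.243  -0.5391] [ 0.026   0.0488 -0.0455] 0.004988441086033648
side 277 (np.float64(235.551796497705), np.float64(199.24772971470068)) (np.float64(243.10064946410165), np.float64(239.46093366797538))
[0.5345 0.2016 0.1502] [0.563  0.2103 0.2285]
top 82 (np.float64(134.61405282311313), np.float64(183.12608460464935)) (np.float64(148.44505970146133), np.float64(195.1200787309229))
[0.5336 0.2    0.1504] [0.5565 0.207  0.2292]
235 199
```

View pics/p5.png

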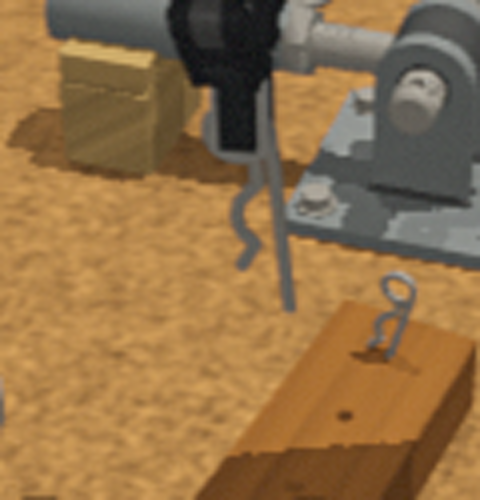

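The clip hangs in the fingers by its loop. Its leg runs from crop (262,110) to its tip at (290,310), leaning somewhat, with the bent leg on the +x side. Next I'll fit the leg's 3D line as the intersection of the viewing planes from the two cameras.

```bash
cat >> h.py <<'E'
def leg(k,lo=-.085,hi=-.012):
    """3D line of the hanging straight leg: plane per view from image line fits; returns point-fn & dir & tip"""
    tp=sense()['tool_pos']; N=[];O=[];tips={}
    for n in('side','top'):
        z=np.load(f'{n}{k}.npz'); P=cloud(n,z['d']); q=P-tp
        m=(abs(q[...,1])<.03)&(q[...,2]<hi)&(q[...,2]>lo-.02)&(q[...,0]>-.04)&(q[...,0]<.04)
        v,u=np.nonzero(m); X=P[m]
        # straight leg: RANSAC-free robust fit using the lowest-x points then refine
        A=X[:,2]; s=np.ones(len(A),bool)
        # initial line from lowest tip points & smallest x
        for it in range(8):
            c=np.polyfit(A[s],X[s,0],1); r=X[:,0]-np.polyval(c,A); s=r<(.004 if it<4 else .003)
            if it>4: s&=r>-.004
        pu=np.stack([u[s],v[s]],1).astype(np.float32)
        vx,vy,x0,y0=cv2.fitLine(pu,cv2.DIST_HUBER,0,.01,.01).ravel()
        o,a=ray(n,x0,y0); _,b=ray(n,x0+20*vx,y0+20*vy); nn=np.cross(a,b); N.append(nn/np.linalg.norm(nn)); O.append(o)
        t=(pu-[x0,y0])@[vx,vy]; tips[n]=[(x0+t.min()*vx,y0+t.min()*vy),(x0+t.max()*vx,y0+t.max()*vy)]
        print(n,s.sum(),'cloud fit x slope',c[0],'y slope',np.polyfit(A[s],X[s,1],1)[0],'zmin',A[s].min())
    d=np.cross(*N); d/=d[2]
    z0=tp[2]-.05; M=np.array([N[0],N[1],[0,0,1]]); p=np.linalg.solve(M,[N[0]@O[0],N[1]@O[1],z0])
    print('dir',d,'pt',p,'tcp',tp); 
    for n in tips: print(n,tips[n])
    return p,d
E
python3 - <<'E'
from h import *
np.set_printoptions(precision=4,suppress=True)
p,d=leg(4); tp=sense()['tool_pos']
print('at tip z', p+d*((tp[2]-.081)-p[2])-tp)
print('tip side/top tri',two('side',(247.5,241.5),'top',proj('top',p+d*((tp[2]-.081)-p[2]))))
E
```

```text
side 115 cloud fit x slope 0.055329314778023796 y slope 0.02389518729006351 zmin 0.15133617528085697
top 43 cloud fit x slope 0.07786320756413344 y slope 0.009020232311575541 zmin 0.15041571922247493
dir [ 0.0617 -0.015   1.    ] pt [0.5387 0.2045 0.1801] tcp [0.5511 0.2038 0.2301]
side [(np.float32(243.63675), np.float32(209.0353)), (np.float32(246.84082), np.float32(242.01546))]
top [(np.float32(138.5396), np.float32(191.69159)), (np.float32(150.3132), np.float32(199.52954))]
at tip z [-0.0143  0.0012 -0.081 ]
tip side/top tri (array([0.5362, 0.2046, 0.1503]), np.float64(0.0008702671032936402))
```

The leg leans about 3.5° in the clip's plane, with the tip towards −x. I'll straighten it by nudging the leg gently against the block's fixed +x side.

```bash
python3 - <<'E'
from h import *
print('flange',onz('top',190,119,.018)); to([.5895,.1593,.2],-17.5)
E
```

```text
flange [0.75482906 0.15330408 0.018     ]
shift now-axes [np.float64(0.0362), np.float64(0.0463), np.float64(0.0301)] world d [ 0.0384 -0.0445 -0.0301] yaw 2.78 spin 3.38 shift new-axes [0.05   0.0309 0.0301]
```

apply_moves([
  {"xyz": [0.01, 0.01, 0], "spin": 0.85},
  {"xyz": [0.01, 0.01, 0], "spin": 0.85},
  {"xyz": [0.01, 0.005, 0], "spin": 0.85},
  {"xyz": [0.01, 0.005, 0], "spin": 0.83},
  {"xyz": [0.01, 0.003, 0], "spin": 0},
  {"xyz": [0, 0, 0], "spin": 0},
])

```text
t: 10.35
tool_pos: [0.5982, 0.1643, 0.2291]
tcp_rot: [0.988, -0.152, -0.001, 0.0]
ft_force: [-0.5, 0.4, -0.7]
opening: 0.0049
grasp_force: 30.3
```

```bash
python3 - <<'E'
from h import *
to([.5895,.1593,.111],-17.5)
E
```

```text
shift now-axes [np.float64(-0.0066), np.float64(0.0073), np.float64(0.1181)] world d [-0.0087 -0.005  -0.1181] yaw -17.48 spin 0.0 shift new-axes [-0.0068  0.0074  0.1181]
```

Now down beside the block (8 mm off its face), then in slowly.

apply_moves([
  {"xyz": [0, 0.007, 0.03], "spin": 0},
  {"xyz": [0, 0, 0.035], "spin": 0},
  {"xyz": [0, 0, 0.03], "spin": 0},
  {"xyz": [-0.003, 0, 0.022], "spin": 0},
  {"xyz": [-0.003, 0, 0], "spin": 0},
  {"xyz": [-0.003, 0, 0], "spin": 0},
  {"xyz": [-0.002, 0, 0], "spin": 0},
  {"xyz": [0, 0, 0], "spin": 0},
])

```text
t: 11.35
tool_pos: [0.5864, 0.1617, 0.1145]
tcp_rot: [0.988, -0.152, 0.001, -0.0]
ft_force: [0.7, -0.0, -0.5]
opening: 0.0049
grasp_force: 30.3
```

apply_moves([
  {"xyz": [-0.002, 0, 0], "spin": 0},
  {"xyz": [-0.002, 0, 0], "spin": 0},
  {"xyz": [0, 0, 0], "spin": 0},
])

```text
t: 11.72
tool_pos: [0.583, 0.1626, 0.1139]
tcp_rot: [0.988, -0.152, 0.001, -0.0]
ft_force: [1.9, -0.7, 0.3]
opening: 0.0049
grasp_force: 30.5
```

apply_moves([
  {"xyz": [-0.0015, 0, 0], "spin": 0},
  {"xyz": [-0.0015, 0, 0], "spin": 0},
  {"xyz": [0, 0, 0], "spin": 0},
])

```text
t: 12.1
tool_pos: [0.5801, 0.1636, 0.1139]
tcp_rot: [0.988, -0.152, 0.001, -0.0]
ft_force: [3.6, -1.3, 1.3]
opening: 0.0054
grasp_force: 30.6
```

apply_moves([
  {"xyz": [-0.0015, 0, 0], "spin": 0},
  {"xyz": [-0.001, 0, 0], "spin": 0},
  {"xyz": [0, 0, 0], "spin": 0},
])

```text
t: 12.48
tool_pos: [0.5766, 0.1644, 0.1133]
tcp_rot: [0.988, -0.152, 0.0, -0.0]
ft_force: [3.5, -1.2, 1.9]
opening: 0.0048
grasp_force: 30.6
```

```bash
python3 - <<'E'
from h import *
np.set_printoptions(precision=4,suppress=True)
s=sense();print(s['ft_force'],s['torque'])
for n in('side','top'):
    p,d=snap(n); np.savez(n+'5.npz',p=p,d=d)
p,d=leg(5,lo=-.06)
E
```

```text
[ 3.5237 -1.2473  1.8563] [-0.226  -0.7553  0.0256]
side 97 cloud fit x slope 0.577187470279293 y slope 0.08412247237265467 zmin 0.04200960801115959
top 68 cloud fit x slope 0.5319089676048824 y slope 0.013102127431747271 zmin 0.04284976150421744
dir [-0.1163  0.86    1.    ] pt [0.5386 0.1853 0.0633] tcp [0.5767 0.1644 0.1133]
side [(np.float32(231.98512), np.float32(246.31947)), (np.float32(253.69965), np.float32(277.7535))]
top [(np.float32(168.00047), np.float32(202.94078)), (np.float32(193.0068), np.float32(203.13824))]
```

apply_moves([
  {"xyz": [-0.0015, 0, 0], "spin": 0},
  {"xyz": [0, 0, 0], "spin": 0},
  {"xyz": [0.008, 0, 0], "spin": 0},
  {"xyz": [0.008, 0, 0], "spin": 0},
  {"xyz": [0, 0, -0.04], "spin": 0},
  {"xyz": [0, 0, -0.05], "spin": 0},
  {"xyz": [0, 0, -0.02], "spin": 0},
  {"xyz": [0, 0, 0], "spin": 0},
])

```text
t: 13.58
tool_pos: [0.5912, 0.1601, 0.2243]
tcp_rot: [0.988, -0.152, 0.001, -0.0]
ft_force: [-0.5, -0.2, -0.5]
opening: 0.0052
grasp_force: 30.3
```

```bash
python3 - <<'E'
from h import *
np.set_printoptions(precision=4,suppress=True)
s=sense();tp=s['tool_pos'];print(s['ft_force'],s['torque'])
for n in('side','top'):
    p,d=snap(n); np.savez(n+'6.npz',p=p,d=d)
p,d=leg(6); q=p+d*((tp[2]-.081)-p[2]); print('tip-tcp',q-tp,'at tcp',p+d*(tp[2]-p[2])-tp)
M=yaw(s['tcp_rot']); print('tool-frame dir',M.T@d,'tip',M.T@(q-tp),'zaxis',M[:,2])
E
```

```text
[-0.4525 -0.1562 -0.4692] [ 0.0095 -0.0315 -0.0178]
side 106 cloud fit x slope -0.014972032596736146 y slope 0.009670989537848755 zmin 0.14032152455032956
top 34 cloud fit x slope -0.012493693069729563 y slope 0.007094949033922314 zmin 0.13926857894981332
dir [-0.017   0.0134  1.    ] pt [0.5829 0.1651 0.1711] tcp [0.589  0.1597 0.2211]
side [(np.float32(224.05794), np.float32(196.95135)), (np.float32(225.48865), np.float32(228.06949))]
top [(np.float32(161.61244), np.float32(171.08148)), (np.float32(171.99646), np.float32(178.0053))]
tip-tcp [-0.0079  0.0046 -0.081 ] at tcp [-0.0093  0.0057  0.    ]
tool-frame dir [-0.0184 -0.0089 -1.    ] tip [-0.0091 -0.0019  0.081 ] zaxis [ 0.0021  0.0007 -1.    ]
```

```bash
python3 - <<'E'
from h import *
print(two('top',(275.6,211.7),'side',(279.1,184.2)),onz('top',275.6,211.7,.104),onz('side',279.1,184.2,.104)); to([.5217,-.0577,.2211],-8)
E
```

```text
(array([ 0.51371674, -0.05469673,  0.10194156]), np.float64(0.0006454898094070357)) [ 0.51382852 -0.05462027  0.104     ] [ 0.5130578  -0.05144859  0.104     ]
shift now-axes [np.float64(0.0012), np.float64(0.2276), np.float64(0.0004)] world d [-0.0673 -0.2174  0.    ] yaw -17.51 spin -1.58 shift new-axes [-0.0364  0.2247 -0.    ]
```

apply_moves([
  {"xyz": [0, 0, 0], "spin": -0.8},
  {"xyz": [0, 0, 0], "spin": -0.78},
  {"xyz": [-0.006, 0.035, 0], "spin": 0},
  {"xyz": [-0.006, 0.04, 0], "spin": 0},
  {"xyz": [-0.006, 0.04, 0], "spin": 0},
  {"xyz": [-0.006, 0.04, 0], "spin": 0},
  {"xyz": [-0.006, 0.04, 0], "spin": 0},
  {"xyz": [-0.006, 0.03, 0], "spin": 0},
  {"xyz": [0, 0, 0.02], "spin": 0},
  {"xyz": [0, 0, 0], "spin": 0},
  {"xyz": [0, 0, 0], "spin": 0},
])

```text
t: 15.05
tool_pos: [0.5227, -0.0574, 0.2021]
tcp_rot: [0.998, -0.07, -0.001, -0.0]
ft_force: [-0.8, -0.1, -0.7]
opening: 0.0051
grasp_force: 30.4
```

```bash
python3 - <<'E'
from h import *
np.set_printoptions(precision=4,suppress=True)
s=sense();tp=s['tool_pos'];print(tp,s['ft_force'],s['torque'])
for n in('side','top'):
    p,d=snap(n,n+'7.png'); np.savez(n+'7.npz',p=p,d=d)
p,d=leg(7,lo=-.055); q=p+d*((tp[2]-.081)-p[2]); print('tip',q,'tip-tcp',q-tp)
H=np.array([.5138,-.0546,.104])
to(tp+np.r_[(H-q)[:2],0],-8)
for n in('side','top'): print(n,'tip px',proj(n,q),'hole px',proj(n,H))
a=cv2.imread('pics/side7.png')[120:220,220:320];b=cv2.imread('pics/top7.png')[160:260,220:320]
cv2.imwrite('pics/p6.png',np.hstack([cv2.resize(a,(400,400),interpolation=2),cv2.resize(b,(400,400),interpolation=2)]))
E
```

```text
[ 0.5227 -0.0574  0.2021] [-0.7989 -0.0645 -0.6526] [ 0.0263 -0.0069 -0.0367]
side 68 cloud fit x slope -0.01883184489977525 y slope -0.003969290654896611 zmin 0.1293092529342027Traceback (most recent call last):
  File "<stdin>", line 6, in <module>
  File "h.py", line 48, in leg
    c=np.polyfit(A[s],X[s,0],1); r=X[:,0]-np.polyval(c,A); s=r<(.004 if it<4 else .003)
    raise TypeError("expected non-empty vector for x")
TypeError: expected non-empty vector for x
```

The arm hides the clip from the top camera here. I'll go down until the tip touches the shaft, so its height is known, and then use the side view.

apply_moves([
  {"xyz": [0, 0, 0.006], "spin": 0},
  {"xyz": [0, 0, 0.004], "spin": 0},
  {"xyz": [0, 0, 0.002], "spin": 0},
  {"xyz": [0, 0, 0.001], "spin": 0},
  {"xyz": [0, 0, 0.001], "spin": 0},
  {"xyz": [0, 0, 0], "spin": 0},
])

```text
t: 15.9
tool_pos: [0.5234, -0.0578, 0.1893]
tcp_rot: [0.998, -0.07, -0.0, -0.0]
ft_force: [0.4, -0.5, -0.8]
opening: 0.0052
grasp_force: 30.4
```

```bash
python3 - <<'E'
from h import *
np.set_printoptions(precision=4,suppress=True)
s=sense();tp=s['tool_pos'];print(tp,s['ft_force'],s['torque'])
p,d=snap('side','side8.png'); np.savez('side8.npz',p=p,d=d)
u0,v0=proj('side',[.5138,-.0515,.104]);print(u0,v0)
a=p[130:210,235:335]
cv2.imwrite('pics/p6.png',cv2.resize(a,None,fx=7,fy=7,interpolation=2))
print(p[165:192,270:292].sum(2)//3)
E
```

```text
[ 0.5234 -0.0578  0.1893] [ 0.3505 -0.4772 -0.7965] [ 0.0419 -0.0443 -0.0356]
278.77696687999793 184.1587684841305
[[124 103  90 106 123 129 126 120  99  91  91  94  95  86  84  91  96 107
  122 138 144 145]
 [135 110  91  92 130 136 127 113  95  93  89  81  77  80  79  82  82  83
   84  94 117 136]
 [134 121  99  93 135 146 120  86  80  92  92  85  81  80  82  84  83  84
   83  81  82  94]
 [131 129 108  92 122 130  95  66  81  93  94  88  80  83  83  86  86  87
   86  84  80  79]
 [133 135 118  97 110 118  89  63  82  91  94  85  80  85  85  87  85  86
   86  85  84  81]
 [133 132 110  90  90  76  66  63  82  93  93  87  83  83  85  86  86  87
   85  84  83  80]
 [138 119  99  86  75  62  64  68  83  93  91  88  86  83  83  84  85  86
   86  83  82  78]
 [142 107  89  78  61  63  79  89  91  92 102 115 110  93  86  83  83  84
   84  82  80  79]
 [145 109  93  70  67  95 125 125 104  92 113 137 136 130 121  99  86  85
   82  79  79  80]
 [147 135 116  99 112 125 133 125 100  94 118 128 128 130 134 133 130 115
   91  81  80  79]
 [148 148 125 109 105 106  99  85  86  90  88  89 100 1
[... 826 characters left out ...]
7 145 139 136 136 101  58  69
   78  81  80  77]
 [ 78  78  79  84  98 101 111 123 131 120 102 123 136 135 123 122  85  70
   81  78  79  79]
 [ 75  79  79  92 102 124 136 143 148 149 140 141 124 119 121 123  81  67
   79  80  81  78]
 [ 78  79  78  94 115 127 135 139 142 148 149 141 121 120 129 128  83  65
   77  78  77  79]
 [ 78  77  78 100 112 117 124 130 131 137 145 146 140 140 136 114  72  66
   80  76  80  77]
 [ 76  79  86  96 102  96  92  93 101 117 130 135 139 139 134 102  67  72
   76  77  77  79]
 [ 78  79  85  92  93  90  92  92  89  91 102 119 128 129 126  92  71  77
   78  77  78  77]
 [ 79  80  88  93  92  95  92  91  92  91  91 102 115 119 101  81  75  77
   78  74  75  78]]
```

apply_moves([
  {"xyz": [0, 0, 0.001], "spin": 0},
  {"xyz": [0, 0, 0.001], "spin": 0},
  {"xyz": [0, 0, 0.001], "spin": 0},
  {"xyz": [0, 0, 0.001], "spin": 0},
  {"xyz": [0, 0, 0], "spin": 0},
])

```text
t: 16.58
tool_pos: [0.5232, -0.0577, 0.1851]
tcp_rot: [0.998, -0.07, -0.0, -0.0]
ft_force: [-0.4, -0.2, -1.0]
opening: 0.0049
grasp_force: 30.4
```

apply_moves([
  {"xyz": [0, 0, 0.001], "spin": 0},
  {"xyz": [0, 0, 0.001], "spin": 0},
  {"xyz": [0, 0, 0], "spin": 0},
])

```text
t: 16.95
tool_pos: [0.5232, -0.0578, 0.1831]
tcp_rot: [0.998, -0.07, -0.0, -0.0]
ft_force: [-0.1, 0.3, -0.7]
opening: 0.0049
grasp_force: 30.3
```

apply_moves([
  {"xyz": [0, 0, 0.001], "spin": 0},
  {"xyz": [0, 0, 0.001], "spin": 0},
  {"xyz": [0, 0, 0], "spin": 0},
])

```text
t: 17.32
tool_pos: [0.5233, -0.0578, 0.1811]
tcp_rot: [0.998, -0.07, -0.0, -0.0]
ft_force: [-0.7, 0.8, -1.5]
opening: 0.0051
grasp_force: 30.3
```

```bash
python3 - <<'E'
from h import *
np.set_printoptions(precision=4,suppress=True)
s=sense();tp=s['tool_pos'];print(tp,s['ft_force'],s['torque'])
p,d=snap('side','side9.png')
print(p[180:192,272:290].sum(2)//3)
E
```

```text
[ 0.5233 -0.0578  0.1811] [-0.7165  0.7792 -1.4786] [ 0.059   0.1649 -0.0091]
[[ 77  79  80  81  77  74  88  91  79  63  68  75  79  81  80  77  76  77]
 [ 76  77  82  76  63  62  82  91  85  86  80  68  69  76  79  81  81  76]
 [ 79  80  73  61  89 110 100  94 123 147 151 117  69  67  77  79  78  80]
 [ 79  77  67  91 129 125  98  91 118 148 150 145 112  64  66  78  79  79]
 [ 78  76  69 106 111  96  95  93  91 143 138 136 137 101  57  68  79  79]
 [ 78  82  98 101 112 125 132 122 102 123 134 134 122 120  85  68  82  79]
 [ 77  93 101 122 138 142 148 149 140 140 125 118 126 123  83  65  80  80]
 [ 78  97 116 127 135 138 141 148 150 141 121 122 129 124  84  69  76  80]
 [ 80 101 113 119 125 127 132 138 144 145 139 139 134 113  72  68  79  78]
 [ 88  95 104  96  92  95 101 116 129 136 138 138 136 101  67  71  77  76]
 [ 90  94  90  89  91  90  90  92 104 119 128 128 125  93  72  76  76  78]
 [ 88  92  93  92  91  95  92  90  90 104 114 119 101  81  73  77  79  76]]
```

The leg's visible end has stayed at side px v≈184.5 while the tool came down 8 mm with almost no force. The tip is entering the hole, so I'll go on, watching the force.

apply_moves([
  {"xyz": [0, 0, 0.001], "spin": 0},
  {"xyz": [0, 0, 0.001], "spin": 0},
  {"xyz": [0, 0, 0.001], "spin": 0},
  {"xyz": [0, 0, 0], "spin": 0},
])

```text
t: 17.88
tool_pos: [0.5234, -0.0578, 0.1781]
tcp_rot: [0.998, -0.07, -0.0, -0.0]
ft_force: [-1.3, 0.1, -0.4]
opening: 0.0049
grasp_force: 30.3
```

apply_moves([
  {"xyz": [0, 0, 0.0015], "spin": 0},
  {"xyz": [0, 0, 0.0015], "spin": 0},
  {"xyz": [0, 0, 0.0015], "spin": 0},
  {"xyz": [0, 0, 0.0015], "spin": 0},
  {"xyz": [0, 0, 0], "spin": 0},
])

```text
t: 18.5
tool_pos: [0.5233, -0.0578, 0.172]
tcp_rot: [0.998, -0.07, -0.0, -0.0]
ft_force: [-1.0, 0.1, -1.4]
opening: 0.0046
grasp_force: 30.3
```

apply_moves([
  {"xyz": [0, 0, 0.002], "spin": 0},
  {"xyz": [0, 0, 0.002], "spin": 0},
  {"xyz": [0, 0, 0.002], "spin": 0},
  {"xyz": [0, 0, 0.002], "spin": 0},
  {"xyz": [0, 0, 0], "spin": 0},
])

```text
t: 19.12
tool_pos: [0.5233, -0.0578, 0.164]
tcp_rot: [0.998, -0.07, -0.0, -0.0]
ft_force: [0.4, -0.7, -0.7]
opening: 0.0046
grasp_force: 30.3
```

apply_moves([
  {"xyz": [0, 0, 0.002], "spin": 0},
  {"xyz": [0, 0, 0.002], "spin": 0},
  {"xyz": [0, 0, 0.002], "spin": 0},
  {"xyz": [0, 0, 0.002], "spin": 0},
  {"xyz": [0, 0, 0], "spin": 0},
])

```text
t: 19.75
tool_pos: [0.5233, -0.0578, 0.156]
tcp_rot: [0.998, -0.07, -0.0, -0.0]
ft_force: [-0.7, 0.3, -1.9]
opening: 0.0049
grasp_force: 30.3
```

apply_moves([
  {"xyz": [0, 0, 0.002], "spin": 0},
  {"xyz": [0, 0, 0.002], "spin": 0},
  {"xyz": [0, 0, 0.002], "spin": 0},
  {"xyz": [0, 0, 0], "spin": 0},
])

```text
t: 20.25
tool_pos: [0.5238, -0.0579, 0.1507]
tcp_rot: [0.998, -0.07, 0.0, 0.0]
ft_force: [-0.5, -0.1, 3.2]
opening: 0.005
grasp_force: 30.8
```

apply_moves([
  {"xyz": [0, 0, 0.002], "spin": 0},
  {"xyz": [0, 0, 0.002], "spin": 0},
  {"xyz": [0, 0, 0.002], "spin": 0},
  {"xyz": [0, 0, 0], "spin": 0},
])

```text
t: 20.75
tool_pos: [0.5246, -0.0581, 0.1458]
tcp_rot: [0.998, -0.07, 0.001, 0.0]
ft_force: [-1.3, 0.5, 6.7]
opening: 0.0048
grasp_force: 31.2
```

apply_moves([
  {"xyz": [0, 0, 0.002], "spin": 0},
  {"xyz": [0, 0, 0.002], "spin": 0},
  {"xyz": [0, 0, 0.002], "spin": 0},
  {"xyz": [0, 0, 0], "spin": 0},
], force=45)

```text
t: 21.25
tool_pos: [0.5244, -0.0579, 0.1394]
tcp_rot: [0.998, -0.07, 0.001, 0.0]
ft_force: [-2.2, -0.1, 3.9]
opening: 0.0041
grasp_force: 46.1
```

apply_moves([
  {"xyz": [0, 0, 0.002], "spin": 0},
  {"xyz": [0, 0, 0.002], "spin": 0},
  {"xyz": [0, 0, 0], "spin": 0},
])

```text
t: 21.62
tool_pos: [0.5243, -0.058, 0.1354]
tcp_rot: [0.998, -0.07, 0.001, 0.0]
ft_force: [-1.7, 0.7, 6.4]
opening: 0.0043
grasp_force: 46.2
```

apply_moves([
  {"xyz": [0, 0, 0.002], "spin": 0},
  {"xyz": [0, 0, 0.002], "spin": 0},
  {"xyz": [0, 0, 0], "spin": 0},
])

```text
t: 22.0
tool_pos: [0.5239, -0.058, 0.1304]
tcp_rot: [0.998, -0.07, 0.001, 0.0]
ft_force: [0.2, 0.1, 1.7]
opening: 0.0041
grasp_force: 45.7
```

apply_moves([
  {"xyz": [0, 0, 0.002], "spin": 0},
  {"xyz": [0, 0, 0.002], "spin": 0},
  {"xyz": [0, 0, 0], "spin": 0},
])

```text
t: 22.38
tool_pos: [0.5232, -0.0578, 0.1256]
tcp_rot: [0.998, -0.07, -0.0, -0.0]
ft_force: [-0.1, 0.5, -1.6]
opening: 0.0043
grasp_force: 45.6
```

apply_moves([
  {"xyz": [0, 0, 0.001], "spin": 0},
  {"xyz": [0, 0, 0.001], "spin": 0},
  {"xyz": [0, 0, 0], "spin": 0},
])

```text
t: 22.75
tool_pos: [0.5238, -0.0579, 0.1245]
tcp_rot: [0.998, -0.07, 0.0, 0.0]
ft_force: [0.6, -0.2, 1.3]
opening: 0.0046
grasp_force: 45.6
```

```bash
python3 - <<'E'
from h import *
np.set_printoptions(precision=4,suppress=True)
s=sense();tp=s['tool_pos'];print(tp,s['ft_force'],s['torque'])
p,d=snap('side','side10.png'); P=cloud('side',d)
# tip of leg below the shaft: points in front of the cheek near hole x, y, below .07
m=(abs(P[...,0]-.5138)<.025)&(abs(P[...,1]+.0546)<.012)&(P[...,2]<.074)&(P[...,2]>.02)
X=P[m]; print(m.sum(),X.min(0) if m.any() else '')
for x in X[np.argsort(X[:,2])][:14]: print(x)
E
```

```text
[ 0.5238 -0.0579  0.1245] [ 0.5854 -0.2302  1.3006] [-0.0478 -0.1073  0.0103]
71 [ 0.4889 -0.0666  0.0201]
[ 0.4932 -0.0663  0.0201]
[ 0.4956 -0.0653  0.0206]
[ 0.5103 -0.0665  0.0209]
[ 0.5029 -0.0657  0.0224]
[ 0.4933 -0.065   0.024 ]
[ 0.5055 -0.066   0.0248]
[ 0.4936 -0.0665  0.0288]
[ 0.5008 -0.0658  0.0315]
[ 0.4984 -0.0648  0.0325]
[ 0.4889 -0.0659  0.0328]
[ 0.4935 -0.0639  0.0337]
[ 0.4986 -0.0659  0.0346]
[ 0.4938 -0.0662  0.035 ]
[ 0.5107 -0.0663  0.0358]
```

apply_moves([
  {"xyz": [0, 0, 0.001], "spin": 0},
  {"xyz": [0, 0, 0], "spin": 0},
  {"xyz": [0, 0, 0], "spin": 0},
])

```text
t: 23.18
tool_pos: [0.524, -0.0579, 0.124]
tcp_rot: [0.998, -0.07, 0.001, 0.0]
ft_force: [-0.8, 0.3, 6.8]
opening: 0.0044
grasp_force: 46.1
```

```bash
python3 - <<'E'
from h import *
np.set_printoptions(precision=4,suppress=True)
s=sense();print(s['tool_pos'],s['ft_force'],s['torque'])
p,d=snap('side','side11.png')
cv2.imwrite('pics/p7.png',cv2.resize(p[125:225,225:325],None,fx=6,fy=6,interpolation=2))
P=cloud('side',d)
q=np.array([.5138,-.0546,.0]); 
for zz in(.036,.039,.042,.045,.05,.06): 
    u,v=proj('side',[.5138,-.0546,zz]); i,j=int(round(v)),int(round(u)); print(zz,round(u,1),round(v,1),(p[i,j-5:j+6].sum(1)//3),P[i,j-3:j+4,1])
E
```

```text
[ 0.524  -0.0579  0.124 ] [-0.8419  0.2961  6.8179] [0.002  0.0274 0.0393]
0.036 278.1 207.7 [81 82 78 79 79 80 81 81 79 79 77] [-0.0709 -0.0703 -0.0703 -0.0675 -0.0705 -0.0718 -0.0669]
0.039 278.1 206.6 [82 81 81 78 81 84 80 77 78 78 80] [-0.0717 -0.069  -0.069  -0.0525 -0.07   -0.0687 -0.0689]
0.042 278.2 205.6 [81 79 80 75 87 93 88 82 78 80 81] [-0.0713 -0.0711 -0.0516 -0.052  -0.0711 -0.0705 -0.0689]
0.045 278.2 204.6 [79 80 81 73 86 92 88 80 80 77 78] [-0.0693 -0.0699 -0.0527 -0.0535 -0.0693 -0.0703 -0.0689]
0.05 278.3 202.8 [79 79 80 76 88 92 84 78 77 77 78] [-0.0725 -0.0727 -0.0518 -0.0522 -0.0691 -0.0683 -0.0702]
0.06 278.4 199.3 [78 79 79 79 87 95 88 80 80 81 79] [-0.0676 -0.0715 -0.0535 -0.0528 -0.0555 -0.0696 -0.07  ]
```

View pics/p7.png

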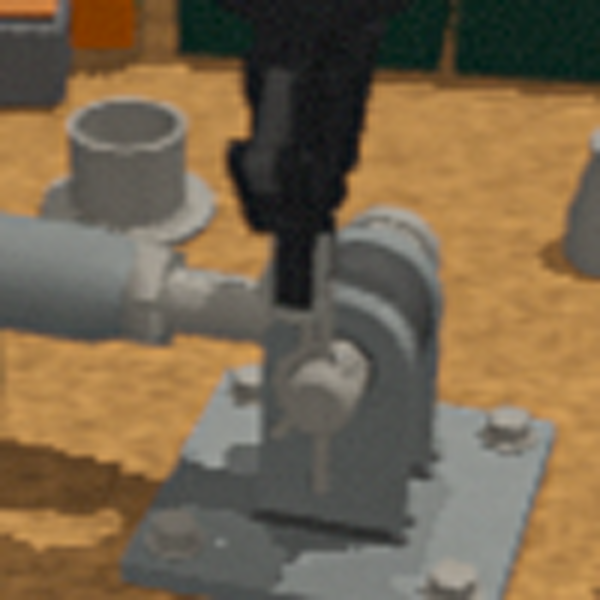

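The leg sticks out below the shaft to crop (320,492), z≈0.041, and the bent leg wraps round the pin at (285,425). Force is rising against the stop, so the clip is home. Releasing and lifting away.

apply_moves([
  {"xyz": [0, 0, -0.001], "spin": 0},
  {"xyz": [0, 0, 0], "spin": 0},
  {"xyz": [0, 0, 0], "spin": 0},
  {"xyz": [0, 0, 0], "spin": 0},
], claw=0.025)

```text
t: 23.72
tool_pos: [0.5231, -0.0578, 0.124]
tcp_rot: [0.998, -0.07, -0.0, -0.0]
ft_force: [0.5, -0.6, 0.4]
opening: 0.0252
grasp_force: 0.0
```

apply_moves([
  {"xyz": [0, 0, -0.005], "spin": 0},
  {"xyz": [0, 0, -0.01], "spin": 0},
  {"xyz": [0, 0, -0.02], "spin": 0},
  {"xyz": [0, 0, -0.04], "spin": 0},
  {"xyz": [0, 0, -0.04], "spin": 0},
  {"xyz": [-0.04, 0, -0.02], "spin": 0},
  {"xyz": [-0.05, 0, 0], "spin": 0},
  {"xyz": [-0.05, 0, 0], "spin": 0},
  {"xyz": [-0.04, 0, 0], "spin": 0},
  {"xyz": [0, 0, 0], "spin": 0},
])

```text
t: 24.98
tool_pos: [0.3432, -0.0323, 0.2596]
tcp_rot: [0.998, -0.07, 0.001, 0.0]
ft_force: [0.5, 0.7, -0.3]
opening: 0.025
grasp_force: 0.0
```

```bash
python3 - <<'E'
from h import *
np.set_printoptions(precision=4,suppress=True)
s=sense();print(s['tool_pos'],s['ft_force'],s['qvel'])
p,d=snap('side','side12.png'); P=cloud('side',d)
m=(abs(P[...,0]-.52)<.035)&(P[...,1]>-.063)&(P[...,1]<-.04)&(P[...,2]>.108); print(m.sum(),P[m].min(0),P[m].max(0))
m=(abs(P[...,0]-.5138)<.006)&(P[...,1]>-.060)&(P[...,1]<-.045)&(P[...,2]<.074)&(P[...,2]>.02); print(m.sum(),P[m].min(0),P[m].max(0))
m=(abs(P[...,0]-.53)<.012)&(P[...,1]>-.062)&(P[...,1]<-.045)&(P[...,2]<.1)&(P[...,2]>.05); print(m.sum(),P[m].min(0),P[m].max(0))
E
```

```text
[ 0.3432 -0.0323  0.2596] [ 0.5341  0.6658 -0.2599] [ 0.0032  0.0571 -0.0684  0.0019 -0.0523  0.0023]
89 [ 0.5135 -0.0595  0.1087] [ 0.54   -0.0508  0.1445]
23 [ 0.512  -0.0558  0.0412] [ 0.5169 -0.0494  0.0658]
31 [ 0.5245 -0.0585  0.0604] [ 0.5344 -0.0497  0.0993]
```

The loop top (~0.145 m), the leg tip (~0.041 m) and the bent leg around the shaft all match the home position, and the arm is clear.

apply_moves([
  {"xyz": [0, 0, 0], "spin": 0},
  {"xyz": [0, 0, 0], "spin": 0},
])

```text
t: 25.28
tool_pos: [0.3462, -0.0329, 0.2596]
tcp_rot: [0.998, -0.07, 0.0, 0.0]
ft_force: [0.8, -0.3, 0.4]
opening: 0.025
grasp_force: 0.0
```

```bash
python3 -c "
from rig import *
print(job_done())"
```

```text
the job is handed in; nothing more can be done
None
```

I pushed the pin fully home, seated the large R-clip through its cross-hole with the bent leg sprung shut around the shaft, let go, and handed the job in at about 25 s; no verdict was returned.

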